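# Open the light control box and set its slider to the limit stop

## Robot

A 7-joint arm with a two-finger parallel gripper is mounted at the origin on a cart in front of the work surface, level with it; the furniture and walls round the work are solid. World frame = base frame: x ahead of the robot, y to its left, z up, the work surface at z = 0. Lengths are in mm, angles in rad, forces in N, time in s.
With the tool pointing down it reaches from about 400 to 875 mm from the base axis. Payload 19.3 kg.
Tool frame: the origin (TCP) lies at the very end of the fingers, on their centre line; the grasp point (between the pads) lies 19 mm behind it; z points along the fingers, y is the line along which they close (so a half turn about z gives the same grasp; the last joint's range is limited). The gripper opens to 85 mm and grips with 20 to 120 N. Pads are 22 mm wide; open, the fingers measure 114 mm over their backs; the gripper's body (76 mm by 85 mm) begins 54 mm behind the grasp point. The pads swing forward as they close: fully open they stand 13 mm farther back than shut.
Start: joints at [-1.211, 0.521, -0.036, 1.599, 0.021, 1.021, -0.113], TCP at [260.447, 568.139, 231.291] pointing down, gripper open.
Joint ranges: [-2.91, 2.91], [-0.3, 2.13], [-1.5, 1.42], [0.17, 2.43], [-1.26, 4.41], [0.16, 1.93], [-2.52, 2.52]. Speed limits (rad/s): [1.89, 1.89, 2.39, 2.39, 3.01, 3.01, 3.01].

## Interface

Orientations are given as a unit quaternion [x, y, z, w].
In Python, from plant import env, camrig, telemetry gives the robot as it stands (env), with the cameras (camrig) and the readings (telemetry).
- The arm moves only by the shell command python3 shift.py FILE [OPENING], which reads ROWS from the file FILE. ROWS is a JSON list of rows, 1 to 10 of them, each an object with the fields x, y, z (the shift in mm), ax, ay, az (a rotation vector in rad); a field left out counts as zero; each row shifts and turns the commanded pose from where the row before left it, along the tool's axes as they then stand; what a row does not reach is not made up. A row lasts 1/12 s, in which the tool goes at most 41.7 mm and 0.125 rad, less where a joint would pass 70% of its speed; a pose out of reach is approached as far as the arm can. OPENING is the finger opening in mm, set as the command begins (- or left out keeps the last). The fingers move at their own pace and stop on an object; the grip force is fixed at half the most. Time passes only in rows, so rows that do not move let the fingers close. It prints the time, the measured TCP pose, the force, the opening and the grip force at its end. Input that does not fit is refused with a message, and nothing moves.
- telemetry.observe(): the state, without advancing time (a new reading comes with each control period).
- camrig.read_camera(name): name is "side" or "top"; returns the picture (400x640x3 uint8, blue, green, red); there is no depth.
- camrig.camera_model(name): a dict with "intrinsics" (3x3 intrinsics, pixels), "R" (3x3) and "t" (3): a world point X has camera coordinates R X + t. Camera axes: x right, y down, z forward; pixel columns grow to the right and rows downward; lengths in mm; the calibration is good to about 2 mm. A picture is of the moment at which its call begins. camera_model takes no time and is no camera call.
- env.sign_off(): hands the job in; it is judged then, once.
The state is a dict: "time": time; "qpos": joint angles; "qvel": joint speeds; "joint_torque": joint torques, N m; "tool_pos": TCP position; "tool_rot": TCP orientation; "ft_force": force on the tool from outside, world axes, zero at the start; "moment": the same for the moment, N m; "grip_width": finger opening in mm; "grip_force": force on a finger pad.
Only numpy, scipy, OpenCV 4.12 (cv2) and the standard library are available. Lean on these libraries where they do the work, as an engineer would, in place of code of your own. Each camera call takes 0.05 s, during which the arm holds its last target. There are 200 camera calls.

## Task

Get the grey light control box ready for looking over beads: raise its stiff lid to about 60 degrees and leave it standing there as a glare shade. Then, under the raised lid, push the slider grip along its track up to the limit stop until the stop's little sprung tip is pushed all the way in, but gently, without shifting the stop. Leave the things around the box alone.

Things in the scene. Friction and masses are not known exactly. Their poses are not given: they have to be found in the camera images.
- control_box: Grey light control box fixed to the desk: chassis 170 (x) x 300 (y) x 36 mm, origin under its centre, +x to its rear, +y along the slider track, z up. Side walls and rear wall, 8 mm thick, stand 24 mm above the chassis top; the front is open. Its open front looks to the robot's left; +y of the box points away from the robot.
- panel (a point): Centre of the box's flat control panel (the chassis top, 36 mm above the desk). The slider track runs through it along the box's y; the slider grip and the limit stop are both on this track.
- lid (a joint): Lid angle in rad: 0 shut and level, grows as its front edge rises, at most 1.75. A 5 mm plate 298 mm wide with a round 8 mm bead along the front edge; shut, it lies 24 mm above the panel and overhangs the chassis front by 10 mm, so a fingertip fits under it from the front. Stiff hinge (0.4 N m, 2 to 4 N at the edge): it stays where it is left.
- lid_edge (a point): Middle of the bead on the lid's front edge, 176 mm from the hinge line; the bead's underside is 4 mm from this point.
- lid_hinge (a point): Middle of the lid's hinge line, which runs along the box's y at the top of the rear wall (85 mm behind the box's centre, 60 mm above the desk).
- fader: Black slider grip with a white line on top, 20 (x) x 14 (y) mm, its top 21 mm above the panel. Origin on the panel under its middle. It slides along the box's y only; friction of about 3 N holds it wherever it is left. It begins near the -y end of the track, under the lid, with 80 mm or more free on its -y side.
- stop: Limit stop: aluminium block 20 (x) x 22 (y) mm, 17 mm high, a low round clamp screw on top, on the track on the +y side of the slider grip. Origin on the panel under its middle. Friction of about 12 N holds it: pushed harder, it slips along the track. From its -y face a thin steel barrel with a sprung rubber tip sticks out towards the slider (see stop_face).
- stop_face (a point): Root of the barrel in the middle of the stop's -y face, 9 mm above the panel. The free rubber tip ends 9 to 19 mm from here towards -y; how far differs each time and is not reported. The tip pushes in by 4 mm (0.8 N at first touch, 2.2 N all the way in), then it is solid.
- parts_box: Bystander: small open white divided box of beads, 77x107x29 mm; origin at the centre of its underside. To be left alone.
- tape_roll: Bystander: roll of tape lying flat, 104x102x25 mm; origin at the centre of its underside. To be left alone.
- eraser: Bystander: small eraser in a sleeve, 20x53x11 mm; origin at the centre of its underside. To be left alone.

How it is judged (in metres and radians):
On the way, in this order (a step that is already met when the one before it is completed fails the run):
1. the lid stands at about 60 degrees (value of joint lid between 0.925 and 1.17 rad), for 0.2 s.
2. the slider grip presses the stop's sprung tip in (contact force between fader and stop above 1.6 N), for 0.2 s.
At the end, for the whole second after the job is handed in: The lid stands still at 60 degrees, give or take 7 (0.925 to 1.17 rad); the slider grip rests against the stop's sprung tip and holds it pressed in (more than 1.6 N on it, that is at least about 2.3 of its 4 mm); the stop is within 2.5 mm of where it was (all of step 1 and contact force between fader and stop above 1.6 N and distance of stop from where it was at the start of the episode below 0.0025 m and linear speed of fader below 0.005 m/s and velocity of joint lid below 0.02 rad/s); the robot touches nothing.
It fails at once if the limit stop is shifted by more than 2.5 mm (distance of stop from where it was at the start of the episode above 0.0025 m).
It fails at once if a bystander is moved by more than 20 mm (distance of any of parts_box, tape_roll, eraser from where it was at the start of the episode above 0.02 m).
It also fails if it takes over 58 s, if anything falls off the work surface, if the arm or the gripper's body presses on something with over 40 N, if the wrist force passes 120 N, or if a joint passes its speed limit or range.

## Working session

There is one attempt and no reset: what is moved stays moved. The work goes in short steps, Python scripts to look and compute and a shell command to move; the robot and the scene stay as the last step left them, time stands still between calls to the robot, and variables do not carry over. Pictures are saved under pics/ and viewed, at most 10 in all, crops included, and the job is handed in when it is done.

```bash
ls; mkdir -p pics; python3 - <<'E'
from plant import env, camrig, telemetry
import cv2
for n in("side","top"):
    cv2.imwrite(f"pics/{n}0.png",camrig.read_camera(n)); m=camrig.camera_model(n); print(n,m["intrinsics"],m["R"],m["t"])
o=telemetry.observe(); print(o["time"],o["tool_pos"],o["tool_rot"],o["ft_force"],o["grip_width"])
E
```

```text
pics
plant.py
shift.py
side [[460.66426069   0.         322.10337248]
 [  0.         460.66426069 194.43507005]
 [  0.           0.           1.        ]] [[ 0.95263517 -0.30402946  0.00723302]
 [-0.10995564 -0.36651104 -0.92389362]
 [ 0.28354186  0.87933824 -0.38258106]] [-505.57402445  100.42111317  760.43804735]
top [[370.33390979   0.         322.45290033]
 [  0.         370.33390979 200.34605065]
 [  0.           0.           1.        ]] [[ 2.48246859e-02 -9.99691368e-01 -9.50647822e-04]
 [-9.92889503e-01 -2.45450124e-02 -1.16481663e-01]
 [ 1.16422380e-01  3.83550895e-03 -9.93192387e-01]] [-30.40251641 534.34544599 895.01745927]
0.1 [260.34253344 567.87611659 230.788868  ] [ 2.13254176e-01  9.76996619e-01 -5.06137138e-04 -7.87159700e-05] [ 0.15515994  0.03721172 -0.75336893] 85.26134288261343
```

View pics/top0.png

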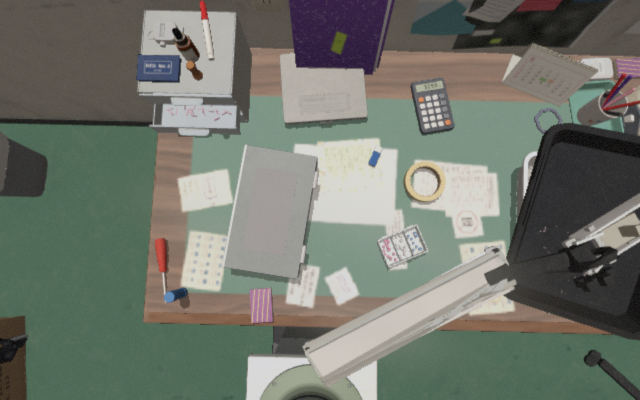

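View pics/side0.png

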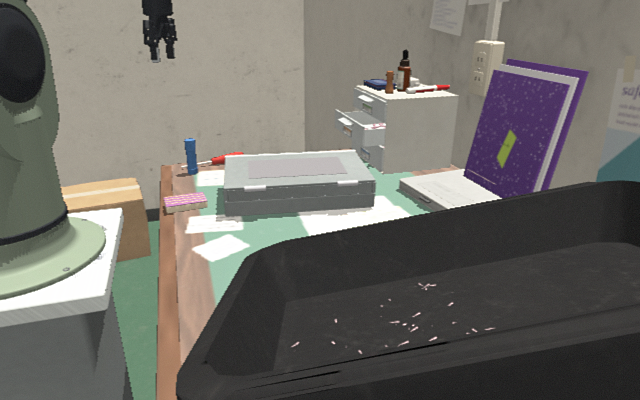

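The top view shows the box at about (272,212). Its hinge side is at right (x≈315) and its front edge at left, from (247,147) to (227,268). The side view shows the hinges on the near side, and the gripper well clear at (158,40). I'll zoom in to measure the box.

```bash
python3 - <<'E'
import cv2
a=cv2.imread("pics/top0.png")[135:290,215:335]; a=cv2.resize(a,None,fx=3.8,fy=3.8,interpolation=cv2.INTER_CUBIC)
b=cv2.imread("pics/side0.png")[140:220,210:390]; b=cv2.resize(b,(340,151),interpolation=cv2.INTER_CUBIC)
cv2.imwrite("pics/c0.png",a)
E
```

```text
(no output)
```

View pics/c0.png

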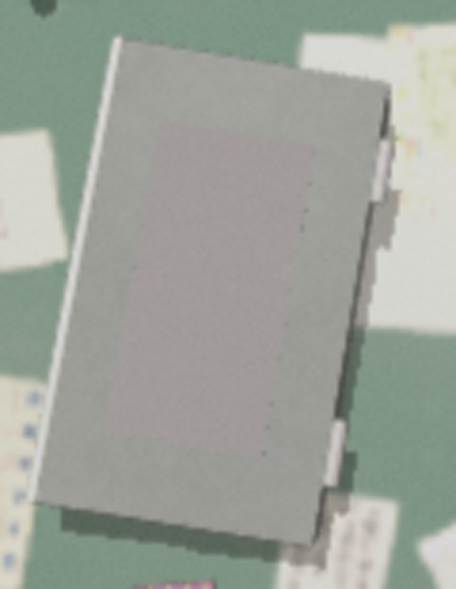

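The crop shows the bead line running from (117,38) to (36,501). The rear lid corners are at (389,84) and (311,544).

```bash
cat > h.py <<'E'
import numpy as np
from plant import env, camrig, telemetry
from scipy.spatial.transform import Rotation as Ro
def ray(n,u,v,z):
    m=camrig.camera_model(n);R,t=np.array(m["R"]),np.array(m["t"])
    c=-R.T@t; d=R.T@np.linalg.inv(m["intrinsics"])@[u,v,1]
    return c+d*(z-c[2])/d[2]
def proj(n,X):
    m=camrig.camera_model(n); p=np.array(m["intrinsics"])@(np.array(m["R"])@X+m["t"]); return p[:2]/p[2]
E
python3 - <<'E'
from h import *
P=[ray("top",215+u/3.8,135+v/3.8,z) for u,v,z in((117,38,63),(36,501,63),(389,84,65),(311,544,65))]
for p in P: print(p.round(1))
print("len",np.linalg.norm(P[0]-P[1]),np.linalg.norm(P[2]-P[3]),np.linalg.norm(P[0]-P[2]),np.linalg.norm(P[1]-P[3]))
for a,b in((0,1),(2,3)):
  d=P[a]-P[b]; print("yaw",np.arctan2(d[1],d[0]))
d1=(P[0]-P[1])+(P[2]-P[3]); f=np.arctan2(d1[1],d1[0]); yb=np.array([np.cos(f),np.sin(f),0]); xb=np.array([yb[1],-yb[0],0])
e=(P[0]+P[1])/2; print("edge",e,"yb",yb,"xb",xb,"centre from edge",e+91*xb)
r=(P[2]+P[3])/2; print("centre from rear",r-85*xb)
o=telemetry.observe(); print(Ro.from_quat(o["tool_rot"]).as_matrix().round(3))
E
```

```text
[663.5 174.5  63. ]
[367.2 210.5  63. ]
[637.   -2.2  65. ]
[345.3  38.3  65. ]
len 298.5083986704896 294.47039929725906 178.73866178741622 173.5299503852617
yaw -0.12076696167395261
yaw -0.13822613069142273
edge [515.32684257 192.49904377  63.        ] yb [ 0.99163471 -0.12907597  0.        ] xb [-0.12907597 -0.99163471  0.        ] centre from edge [503.58092922 102.26028536  63.        ]
centre from rear [502.12255072 102.3436338   65.        ]
[[-0.909  0.417 -0.   ]
 [ 0.417  0.909 -0.001]
 [-0.    -0.001 -1.   ]]
```

```bash
echo '[{"x": -30,"y": -11,"z": 3},{"x": -30,"y": -11,"z": 3},{"x": -30,"y": -11,"z": 3},{"x": -30,"y": -11,"z": 3},{"x": -30,"y": -11,"z": 3},{"x": -30,"y": -11,"z": 3},{"x": -30,"y": -11,"z": 3},{"x": -30,"y": -11,"z": 3},{"x": -30,"y": -11,"z": 3},{"x": -30,"y": -11,"z": 3}]' > rows.txt && python3 shift.py rows.txt 50; echo '[{"x": -30,"y": -11,"az": -0.1},{"x": -25,"y": -11,"az": -0.1},{"az": -0.1}]' > rows.txt && python3 shift.py rows.txt; echo '[{"ax": 0.12},{"ax": 0.12},{"ax": 0.12},{"ax": 0.12},{"ax": 0.12},{"ax": 0.12},{"ax": 0.12},{"ax": 0.12},{"ax": 0.12},{"ax": 0.12}]' > rows.txt && python3 shift.py rows.txt
cat >> h.py <<'E'
yb=np.array([.9916,-.1290,0]); xb=np.array([-.1290,-.9916,0]); C=np.array([503,102.3,0])
def show():
    o=telemetry.observe(); R=Ro.from_quat(o["tool_rot"]).as_matrix(); p=np.array(o["tool_pos"]); B=np.array([xb,yb,[0,0,1]])
    print("t",round(o["time"],2),"box frame tcp",(B@(p-C)).round(1),"grip",round(o["grip_width"],1)); print((B@R).round(3)); print("F box",(B@np.array(o["ft_force"])).round(2),"q",np.round(o["qpos"],2))
    return B@R,B@(p-C)
def to(tx,ty,tz):
    M,p=show(); d=np.array([tx,ty,tz])-p; print("tool d",(M.T@d).round(1))
E
python3 -c "
from h import *;show()"
```

```text
time: 0.93
tool_pos: [488.1, 341.8, 200.9]
tool_rot: [0.213, 0.977, -0.0, -0.0]
ft_force: [-0.3, 0.5, 0.0]
grip_width: 50.1
grip_force: 0.0
time: 1.18
tool_pos: [534.0, 296.8, 200.9]
tool_rot: [0.066, 0.998, -0.001, 0.001]
ft_force: [-0.0, 0.1, 0.1]
grip_width: 50.1
grip_force: 0.0
time: 2.02
tool_pos: [529.3, 301.5, 197.6]
tool_rot: [0.053, 0.834, -0.547, -0.039]
ft_force: [0.0, -1.4, -3.6]
grip_width: 49.8
grip_force: 0.0
t 2.02 box frame tcp [-200.9    0.4  197.6] grip 49.8
[[-0.001 -0.398  0.917]
 [-1.    -0.006 -0.004]
 [ 0.007 -0.917 -0.398]]
F box [ 1.35  0.23 -3.59] q [-1.03  1.13  0.33  1.06  0.38  1.92  0.67]
```

```bash
echo '[{"y": 28,"z": 8},{"y": 28,"z": 8},{"y": 28,"z": 8},{}]' > rows.txt && python3 shift.py rows.txt 36; python3 -c "
from h import *;to(-120,0,65.5)"
```

```text
time: 2.35
tool_pos: [529.8, 311.8, 107.4]
tool_rot: [0.052, 0.835, -0.547, -0.039]
ft_force: [-0.1, -1.5, -0.9]
grip_width: 36.1
grip_force: 0.0
t 2.35 box frame tcp [-211.2   -0.4  107.4] grip 36.1
[[-0.002 -0.399  0.917]
 [-1.    -0.007 -0.005]
 [ 0.009 -0.917 -0.399]]
F box [ 1.55  0.08 -0.9 ] q [-1.02  1.26  0.31  1.01  0.33  1.87  0.61]
tool d [ -0.9   2.  100.3]
```

```bash
echo '[{"z": 33},{"y": 1,"z": 33},{"x": -1,"y": 1,"z": 33},{}]' > rows.txt && python3 shift.py rows.txt; python3 -c "
from h import *;to(-73,0,65.5)
import cv2
a=camrig.read_camera('side')[120:230,180:400];b=camrig.read_camera('top')[150:270,190:410]
cv2.imwrite('pics/c1.png',cv2.resize(np.vstack([a,b]),None,fx=2.6,fy=2.6,interpolation=2))"
```

```text
time: 2.68
tool_pos: [520.1, 217.5, 71.7]
tool_rot: [0.056, 0.835, -0.546, -0.039]
ft_force: [0.4, -0.4, -0.2]
grip_width: 35.9
grip_force: 0.0
t 2.68 box frame tcp [-116.5    2.1   71.7] grip 35.9
[[-0.007 -0.4    0.916]
 [-1.    -0.001 -0.008]
 [ 0.004 -0.917 -0.4  ]]
F box [ 0.33  0.47 -0.17] q [-0.99  1.21  0.32  1.28  0.36  1.64  0.56]
tool d [  1.8 -11.7  42.3]
```

View pics/c1.png

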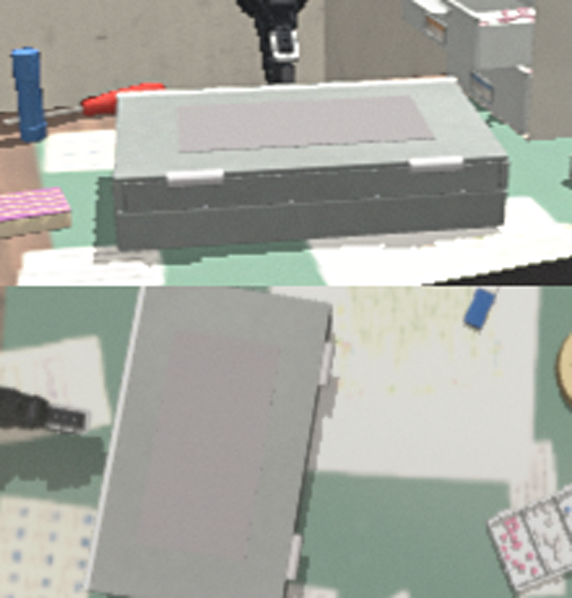

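The finger is in front of the bead. Its upper tip is at about pixel (223.8,200.8) in the top image.

```bash
python3 -c "
from h import *
B=np.array([xb,yb,[0,0,1]])
for z in(88,100): print(B@(ray('top',223.8,200.8,z)-C))
M,p=show()
for s in(0,5,10):
  for o in(18,32): print(s,o,p-s*M[:,2]-o*M[:,1])"
```

```text
[-113.20320822    3.9116408    88.        ]
[-109.79742609    3.03152453  100.        ]
t 2.78 box frame tcp [-121.5    2.4   72.7] grip 35.8
[[-0.004 -0.404  0.915]
 [-1.    -0.001 -0.004]
 [ 0.003 -0.915 -0.404]]
F box [-1.24  0.28  0.41] q [-0.99  1.21  0.32  1.27  0.36  1.64  0.56]
0 18 [-114.25461284    2.44820353   89.19929005]
0 32 [-108.59735845    2.46585153  102.00523908]
5 18 [-118.82793346    2.47046415   91.21978331]
5 32 [-113.17067907    2.48811215  104.02573234]
10 18 [-123.40125409    2.49272477   93.24027657]
10 32 [-117.74399969    2.51037277  106.0462256 ]
```

```bash
echo '[{"y": -4,"z": 18},{"y": -4,"z": 18},{"y": -4,"z": 5},{},{}]' > rows.txt && python3 shift.py rows.txt; python3 -c "
from h import *;to(-77,0,66.5)"
```

```text
time: 3.2
tool_pos: [515.7, 182.7, 66.6]
tool_rot: [0.054, 0.837, -0.544, -0.037]
ft_force: [-0.7, 0.9, -0.0]
grip_width: 36.1
grip_force: 0.0
t 3.2 box frame tcp [-81.4   2.3  66.6] grip 36.1
[[-0.002 -0.406  0.914]
 [-1.    -0.001 -0.003]
 [ 0.002 -0.914 -0.406]]
F box [-0.79 -0.77 -0.04] q [-0.97  1.18  0.32  1.38  0.38  1.56  0.54]
tool d [ 2.3 -1.7  4. ]
```

```bash
echo '[{"x": 1,"y": -2,"z": 4},{"y": -15.4,"z": -5.2,"ax": -0.1},{"y": -15.4,"z": -3.2,"ax": -0.1},{"y": -15.4,"z": -3.2,"ax": -0.1},{"y": -15.4,"z": -3.2,"ax": -0.1},{},{}]' > rows.txt && python3 shift.py rows.txt; python3 -c "
from h import *;show()
import cv2
a=camrig.read_camera('side')[60:220,150:400]
cv2.imwrite('pics/c2.png',cv2.resize(a,None,fx=2.6,fy=2.6,interpolation=2))"
```

```text
time: 3.78
tool_pos: [512.0, 157.2, 127.4]
tool_rot: [0.062, 0.928, -0.366, -0.025]
ft_force: [0.1, -0.1, 0.4]
grip_width: 35.9
grip_force: 0.0
t 3.78 box frame tcp [-55.6   1.8 127.4] grip 35.9
[[-0.003 -0.731  0.682]
 [-1.     0.002 -0.003]
 [ 0.001 -0.682 -0.731]]
F box [0.05 0.12 0.36] q [-0.87  0.83  0.27  1.63  0.33  1.26  0.62]
```

View pics/c2.png

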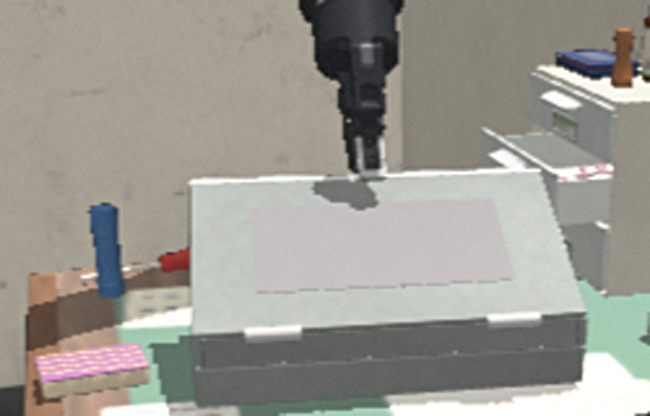

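The lid is at about 20° and well caught in the fingers. I'll go on to about 77° so the track can be seen from above.

```bash
echo '[{"y": -17.5,"z": -6.7,"ax": -0.065},{"y": -17.5,"z": -6.7,"ax": -0.065},{"y": -17.5,"z": -6.7,"ax": -0.065},{"y": -17.5,"z": -6.7,"ax": -0.065},{"y": -16.9,"z": -1,"ax": -0.045},{"y": -16.9,"z": -1,"ax": -0.045},{"y": -16.9,"z": -1,"ax": -0.045},{"y": -16.9,"z": -1,"ax": -0.045},{"y": -16.9,"z": -1,"ax": -0.045},{}]' > rows.txt && python3 shift.py rows.txt; python3 -c "
from h import *;show()
import cv2
a=camrig.read_camera('top')[120:300,200:340];cv2.imwrite('pics/c3r.png',a)
b=camrig.read_camera('side')[60:220,150:400];cv2.imwrite('pics/s3r.png',b)
cv2.imwrite('pics/c3.png',cv2.resize(a,None,fx=3.3,fy=3.3,interpolation=2))"
```

```text
time: 4.67
tool_pos: [496.4, 40.5, 227.4]
tool_rot: [0.067, 0.989, -0.134, -0.011]
ft_force: [0.0, -1.3, 0.4]
grip_width: 36.2
grip_force: 0.0
t 4.67 box frame tcp [ 62.2   1.4 227.4] grip 36.2
[[-0.006 -0.964  0.265]
 [-1.     0.005 -0.005]
 [ 0.003 -0.265 -0.964]]
F box [1.32 0.2  0.41] q [-0.53  0.39  0.23  1.89  0.18  1.    1.01]
```

View pics/c3.png

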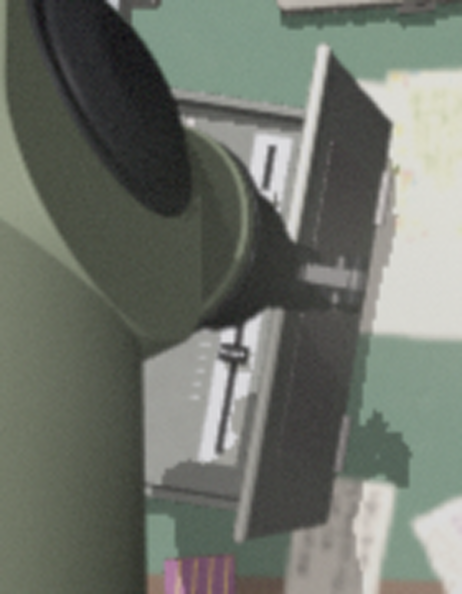

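The fader is visible at crop (235,352). The wrist hides the stop, so I'll slide the open cage along the edge to reveal it.

```bash
echo '[{"x": -28},{"x": -28},{"x": -28},{"x": -28},{}]' > rows.txt && python3 shift.py rows.txt; python3 -c "
from h import *;show()
import cv2
a=camrig.read_camera('top')[120:300,200:340];cv2.imwrite('pics/c4r.png',a)
b=camrig.read_camera('side')[40:220,150:400];cv2.imwrite('pics/s4r.png',b)
a=cv2.resize(a,None,fx=3.3,fy=3.3,interpolation=2);b=cv2.resize(b,(338,243),interpolation=2)
c=np.zeros((594,800,3),np.uint8);c[:,:462]=a;c[:243,462:]=b;
cv2.imwrite('pics/c4.png',c)
B=np.array([xb,yb,[0,0,1]])
for n,u,v,z in(('fader',235,352,57),('slot near',222,450,36),('slot far',272,148,36)): print(n,B@(ray('top',200+u/3.3,120+v/3.3,z)-C))"
```

```text
time: 5.18
tool_pos: [611.0, 29.8, 224.3]
tool_rot: [0.064, 0.989, -0.135, -0.011]
ft_force: [0.1, -0.7, 0.0]
grip_width: 36.1
grip_force: 0.0
t 5.18 box frame tcp [ 57.9 116.4 224.3] grip 36.1
[[-0.001 -0.963  0.268]
 [-1.    -0.001 -0.004]
 [ 0.004 -0.268 -0.963]]
F box [0.71 0.24 0.03] q [-0.43  0.57  0.23  1.6   0.15  1.09  1.14]
fader [  2.55534794 -38.0068252   57.        ]
slot near [   2.29161326 -110.44389178   36.        ]
slot far [  1.07370326 119.93711852  36.        ]
```

View pics/c4.png

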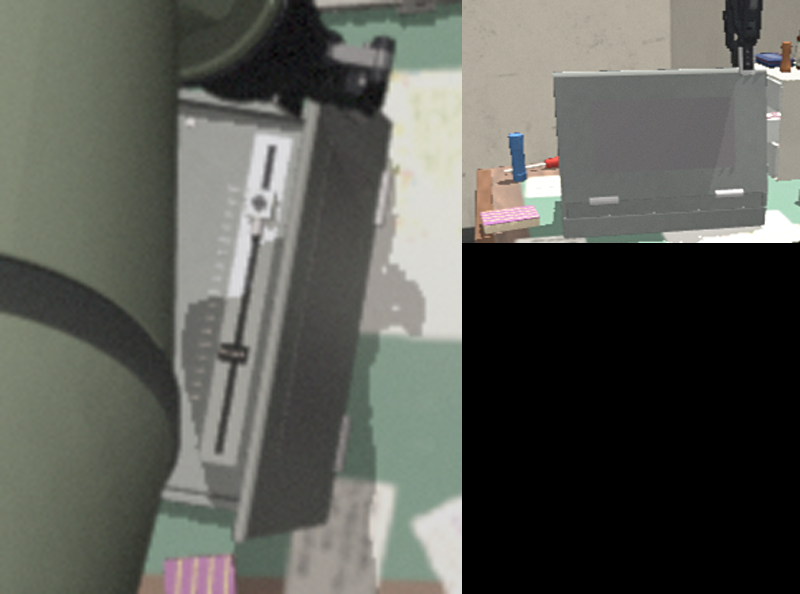

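The stop is now visible: screw at crop (260,203), -y face at about v=221, tip end at about (257,235). The fader is at (235,352). Next I'll compute these positions and the lid angle.

```bash
cat >> h.py <<'E'
def W(x,y,z): return C+x*xb+y*yb+np.array([0,0,z])
def lid(u,v,y):  # angle from side pixel of bead end
    th=np.linspace(0,1.75,700); P=np.array([proj('side',W(85-176*np.cos(t),y,60+176*np.sin(t))) for t in th]); e=np.hypot(P[:,0]-u,P[:,1]-v); i=e.argmin(); return th[i],e[i],P[i]
E
python3 -c "
from h import *
B=np.array([xb,yb,[0,0,1]])
for n,u,v,z in(('fader',235,352,57),('screw',260,203,54),('face',257,221,53),('tip',256,236,45)): print(n,(B@(ray('top',200+u/3.3,120+v/3.3,z)-C)).round(1))
print(lid(218.8,94.1,-149),lid(150+(765-462)/1.352,40+68/1.35,149))
for t in(1.0,1.05,1.1,1.2,1.3,1.4): print(t,proj('side',W(85-176*np.cos(t),-149,60+176*np.sin(t))))"
```

```text
fader [  2.6 -38.   57. ]
screw [ 1.7 74.  54. ]
face [ 1.7 60.4 53. ]
tip [ 1.7 50.2 45. ]
(np.float64(1.2968526466380543), np.float64(3.7151176250189475), array([215.54405447,  95.88911086])) (np.float64(1.3744635193133048), np.float64(1.0990229461377232), array([374.18328304,  91.46710677]))
1.0 [217.20336951 102.43761886]
1.05 [216.90400442 100.83459135]
1.1 [216.61147766  99.4223236 ]
1.2 [216.05058244  97.20619278]
1.3 [215.52828359  95.86073368]
1.4 [215.05262396  95.4547808 ]
```

```bash
echo '[{"y": 12},{},{},{}]' > rows.txt && python3 shift.py rows.txt 14; echo '[{"y": 11.3,"z": -1,"ax": 0.0625},{"y": 11.3,"z": -1,"ax": 0.0625},{"y": 11.3,"z": -1,"ax": 0.0625},{"y": 11.3,"z": -1,"ax": 0.0625},{},{}]' > rows.txt && python3 shift.py rows.txt;  python3 -c "
from h import *;to(3.4,116,205.8)
import cv2
a=camrig.read_camera('top');cv2.imwrite('pics/t5.png',a)"
```

```text
time: 5.62
tool_pos: [608.7, 40.9, 223.3]
tool_rot: [0.064, 0.989, -0.134, -0.01]
ft_force: [-0.2, -0.2, -0.1]
grip_width: 14.2
grip_force: 0.0
time: 6.12
tool_pos: [614.4, 84.8, 210.3]
tool_rot: [0.062, 0.964, -0.256, -0.019]
ft_force: [-0.2, -0.7, 0.8]
grip_width: 13.6
grip_force: 0.0
t 6.12 box frame tcp [  3.  112.7 210.3] grip 13.6
[[ 0.    -0.868  0.497]
 [-1.    -0.002 -0.004]
 [ 0.004 -0.497 -0.868]]
F box [ 0.73 -0.14  0.77] q [-0.63  0.7   0.29  1.5   0.28  1.24  0.93]
tool d [-3.3  1.9  4.1]
```

```bash
echo '[{},{},{"z": -15},{"z": -30},{"z": -35},{}]' > rows.txt && python3 shift.py rows.txt 40; echo '[{"y": 30},{"x": 20,"y": 30,"ax": 0.06},{"x": 36,"y": 10,"ax": 0.1},{"x": 40,"ax": 0.1},{"x": 40},{"x": 40},{}]' > rows.txt && python3 shift.py rows.txt 0; python3 -c "
from h import *;to(-110,-65,168)
import cv2
a=camrig.read_camera('top')[120:300,200:340];cv2.imwrite('pics/c6r.png',a)
cv2.imwrite('pics/c6.png',cv2.resize(a,None,fx=3.3,fy=3.3,interpolation=2))
for t in(.93,1.05,1.17,1.3): print(t,[((proj('top',W(87-176*np.cos(t),y,60+176*np.sin(t)))-[200,120])*3.3).round(0) for y in(-149,149)])"
```

```text
time: 6.67
tool_pos: [621.9, 125.4, 285.7]
tool_rot: [0.063, 0.965, -0.254, -0.015]
ft_force: [0.9, 0.2, 0.7]
grip_width: 39.8
grip_force: 0.0
time: 7.25
tool_pos: [448.0, 207.6, 245.5]
tool_rot: [0.058, 0.923, -0.379, -0.027]
ft_force: [-0.7, -0.4, 0.3]
grip_width: -0.3
grip_force: 0.0
t 7.25 box frame tcp [-97.3 -68.2 245.5] grip -0.3
[[ 0.002 -0.712  0.702]
 [-1.    -0.006 -0.004]
 [ 0.007 -0.702 -0.712]]
F box [ 0.48 -0.69  0.32] q [-1.02  0.67  0.29  1.62  0.3   1.5   0.6 ]
tool d [-3.7 63.5 46.3]
0.93 [array([137., 518.]), array([221.,  43.])]
1.05 [array([162., 524.]), array([246.,  42.])]
1.17 [array([190., 531.]), array([275.,  42.])]
1.3 [array([225., 538.]), array([308.,  44.])]
```

View pics/c6.png

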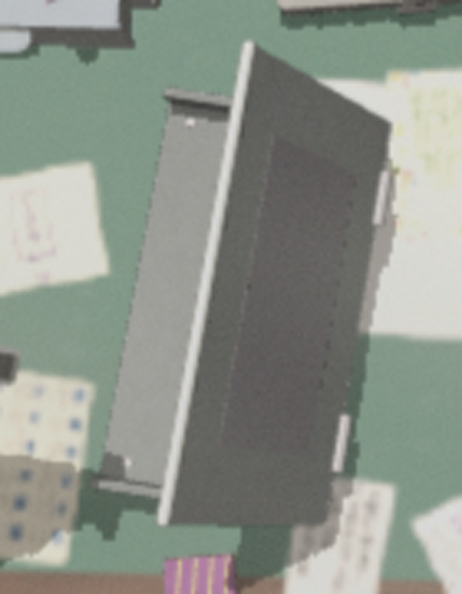

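The bead ends at (164,522) and (250,43) give a lid angle of about 1.06 rad. Now I'll bring the closed fingers in behind the slider.

```bash
echo '[{"x": -1,"y": 32},{"x": -1,"y": 32,"z": 20},{"x": -1,"z": 30},{"z": 30},{"z": 30},{"z": 25},{"z": 25},{},{}]' > rows.txt && python3 shift.py rows.txt; python3 -c "
from h import *;to(8,-65,52)"
```

```text
time: 8.05
tool_pos: [447.7, 137.7, 86.9]
tool_rot: [0.061, 0.923, -0.379, -0.027]
ft_force: [0.4, -0.2, 0.4]
grip_width: -0.2
grip_force: 0.0
t 8.05 box frame tcp [-28.  -59.4  86.9] grip -0.2
[[-0.005 -0.711  0.703]
 [-1.     0.001 -0.006]
 [ 0.003 -0.703 -0.711]]
F box [0.11 0.42 0.39] q [-0.94  0.85  0.28  1.8   0.32  1.14  0.52]
tool d [ 5.3 -1.  50.2]
```

```bash
echo '[{"x": 8,"y": -1,"z": 10},{"z": 20},{"z": 15},{"z": 5},{},{}]' > rows.txt && python3 shift.py rows.txt; python3 -c "
from h import *;to(8,-67,52)
import cv2
b=camrig.read_camera('side')[40:220,150:400];a=camrig.read_camera('top')[120:300,200:340]
a=cv2.resize(a,None,fx=3.3,fy=3.3,interpolation=2);b=cv2.resize(b,(338,243),interpolation=2)
c=np.zeros((594,800,3),np.uint8);c[:,:462]=a;c[:243,462:]=b;
cv2.imwrite('pics/c7.png',c)"
```

```text
time: 8.55
tool_pos: [435.2, 105.5, 52.6]
tool_rot: [0.06, 0.923, -0.379, -0.026]
ft_force: [-0.0, -0.6, 0.4]
grip_width: 0.0
grip_force: 0.0
t 8.55 box frame tcp [  5.6 -67.7  52.6] grip 0.0
[[-0.002 -0.712  0.702]
 [-1.    -0.    -0.003]
 [ 0.002 -0.702 -0.712]]
F box [0.62 0.07 0.37] q [-0.92  0.88  0.29  1.88  0.34  1.02  0.49]
tool d [-0.7 -1.3  2.1]
```

View pics/c7.png

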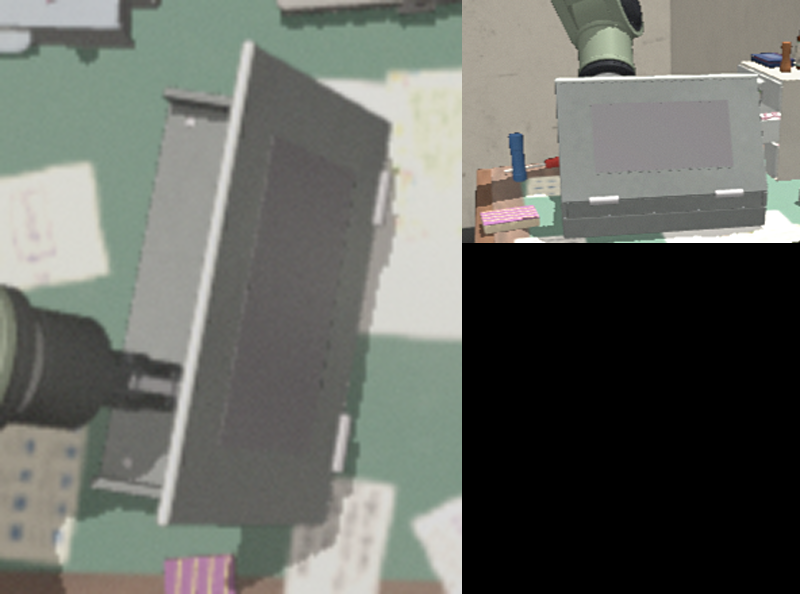

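```bash
echo '[{"x": -4},{"x": -4},{"x": -4},{"x": -4},{"x": -4},{"x": -4}]' > rows.txt && python3 shift.py rows.txt; python3 -c "
from h import *;show()"; echo '[{"x": -5},{"x": -5},{"x": -5},{"x": -5},{"x": -5},{"x": -5},{"x": -5},{"x": -5},{"x": -4},{"x": -2}]' > rows.txt && python3 shift.py rows.txt;python3 -c "
from h import *;show()"
```

```text
time: 9.15
tool_pos: [458.5, 101.5, 52.0]
tool_rot: [0.06, 0.923, -0.379, -0.027]
ft_force: [-1.7, 1.9, 1.8]
grip_width: -0.0
grip_force: 1.6
t 9.15 box frame tcp [  6.5 -44.   52. ] grip -0.0
[[-0.002 -0.711  0.703]
 [-1.    -0.001 -0.004]
 [ 0.003 -0.703 -0.711]]
F box [-1.7  -1.95  1.83] q [-0.89  0.9   0.29  1.84  0.35  1.04  0.53]
time: 9.98
tool_pos: [504.4, 95.2, 51.9]
tool_rot: [0.06, 0.923, -0.379, -0.026]
ft_force: [-3.2, 0.9, 2.4]
grip_width: 0.1
grip_force: 1.5
t 9.98 box frame tcp [ 6.8  2.3 51.9] grip 0.1
[[-0.002 -0.711  0.703]
 [-1.    -0.    -0.004]
 [ 0.003 -0.703 -0.711]]
F box [-0.5  -3.32  2.35] q [-0.84  0.93  0.3   1.74  0.36  1.07  0.59]
```

```bash
echo '[{"x": -2},{"x": -2},{"x": -2},{"x": -2},{"x": -2},{}]' > rows.txt && python3 shift.py rows.txt; python3 -c "
from h import *;show()"; echo '[{"x": -1},{"x": -1},{"x": -1},{},{}]' > rows.txt && python3 shift.py rows.txt;python3 -c "
from h import *;show()"
```

```text
time: 10.48
tool_pos: [514.2, 94.0, 51.9]
tool_rot: [0.06, 0.923, -0.379, -0.026]
ft_force: [-0.9, 0.8, -0.4]
grip_width: 0.2
grip_force: 0.0
t 10.48 box frame tcp [ 6.8 12.1 51.9] grip 0.2
[[-0.002 -0.711  0.703]
 [-1.    -0.    -0.004]
 [ 0.003 -0.703 -0.711]]
F box [-0.64 -0.98 -0.42] q [-0.83  0.94  0.3   1.72  0.36  1.08  0.6 ]
time: 10.9
tool_pos: [516.9, 93.7, 51.8]
tool_rot: [0.06, 0.923, -0.379, -0.026]
ft_force: [-1.4, -1.1, 0.2]
grip_width: -0.0
grip_force: 0.6
t 10.9 box frame tcp [ 6.7 14.8 51.8] grip -0.0
[[-0.002 -0.711  0.703]
 [-1.    -0.001 -0.004]
 [ 0.003 -0.703 -0.711]]
F box [ 1.28 -1.27  0.25] q [-0.82  0.94  0.3   1.71  0.36  1.09  0.6 ]
```

```bash
for i in 1 2 3; do python3 -c "
from h import *
import time
camrig.read_camera('side');o=telemetry.observe();print(yb@np.array(o['ft_force']),yb@(np.array(o['tool_pos'])-C))";done
```

```text
-0.3912300550653381 14.853397385531972
-0.7752451949500756 14.856349690005429
-0.7911759250838057 14.856799304198951
```

```bash
f(){ python3 -c "
from h import *
o=telemetry.observe();print(round(o['time'],2),'Fy',round(yb@np.array(o['ft_force']),2),'y',round(yb@(np.array(o['tool_pos'])-C),2))"; }
echo '[{"x": -1},{"x": -1},{"x": -1}]' > rows.txt && python3 shift.py rows.txt >/dev/null; f
echo '[{"x": -1},{"x": -1}]' > rows.txt && python3 shift.py rows.txt >/dev/null; f
echo '[{"x": -1}]' > rows.txt && python3 shift.py rows.txt >/dev/null; f
echo '[{"x": -1}]' > rows.txt && python3 shift.py rows.txt >/dev/null; f
echo '[{"x": -1}]' > rows.txt && python3 shift.py rows.txt >/dev/null; f
```

```text
11.3 Fy -2.35 y 17.7
11.47 Fy -2.99 y 19.82
11.55 Fy -2.24 y 20.85
11.63 Fy -3.48 y 21.83
11.72 Fy -3.5 y 22.84
```

```bash
f(){ python3 -c "
from h import *
o=telemetry.observe();print(round(o['time'],2),'Fy',round(yb@np.array(o['ft_force']),2),'y',round(yb@(np.array(o['tool_pos'])-C),2))"; }
echo '[{"x": -0.7}]' > rows.txt && python3 shift.py rows.txt >/dev/null; f
echo '[{"x": -0.7}]' > rows.txt && python3 shift.py rows.txt >/dev/null; f
echo '[{"x": -0.7}]' > rows.txt && python3 shift.py rows.txt >/dev/null; f
echo '[{"x": -0.7}]' > rows.txt && python3 shift.py rows.txt >/dev/null; f
```

```text
11.8 Fy -3.2 y 23.48
11.88 Fy -4.83 y 24.11
11.97 Fy -4.54 y 24.77
12.05 Fy -4.7 y 25.45
```

```bash
f(){ python3 -c "
from h import *
o=telemetry.observe();print(round(o['time'],2),'Fy',round(yb@np.array(o['ft_force']),2),'y',round(yb@(np.array(o['tool_pos'])-C),2))"; }
echo '[{"x": -0.5}]' > rows.txt && python3 shift.py rows.txt >/dev/null; f
echo '[{"x": -0.5}]' > rows.txt && python3 shift.py rows.txt >/dev/null; f
```

```text
12.13 Fy -4.92 y 25.99
12.22 Fy -5.72 y 26.48
```

```bash
f(){ python3 -c "
from h import *
o=telemetry.observe();print(round(o['time'],2),'Fy',round(yb@np.array(o['ft_force']),2),'y',round(yb@(np.array(o['tool_pos'])-C),2))"; }
echo '[{"x": -0.4}]' > rows.txt && python3 shift.py rows.txt >/dev/null; f
echo '[{}]' > rows.txt && python3 shift.py rows.txt >/dev/null; f;echo '[{}]' > rows.txt && python3 shift.py rows.txt >/dev/null; f;echo '[{}]' > rows.txt && python3 shift.py rows.txt >/dev/null; f
```

```text
12.3 Fy -5.88 y 26.86
12.38 Fy -4.95 y 26.91
12.47 Fy -4.53 y 26.92
12.55 Fy -4.97 y 26.92
```

```bash
f(){ python3 -c "
from h import *
o=telemetry.observe();print(round(o['time'],2),'Fy',round(yb@np.array(o['ft_force']),2),'y',round(yb@(np.array(o['tool_pos'])-C),2))"; }
echo '[{"x": -0.4}]' > rows.txt && python3 shift.py rows.txt >/dev/null; f
echo '[{"x": -0.4}]' > rows.txt && python3 shift.py rows.txt >/dev/null; f
```

```text
12.63 Fy -7.49 y 27.13
12.72 Fy -10.04 y 27.26
```

The force jumped to 10 N with almost no motion, so the tip is fully in. Now I'll back off.

```bash
echo '[{},{"x": 1},{"x": 2},{"x": 6},{"x": 8},{}]' > rows.txt && python3 shift.py rows.txt; echo '[{"z": -15},{"z": -30},{"z": -35},{"z": -35},{"z": -35},{"z": -35},{},{}]' > rows.txt && python3 shift.py rows.txt;python3 -c "
from h import *;show()
import cv2
a=camrig.read_camera('top')[120:300,200:340]
cv2.imwrite('pics/c8.png',cv2.resize(a,None,fx=3.3,fy=3.3,interpolation=2))"
```

```text
time: 13.22
tool_pos: [511.3, 94.7, 51.7]
tool_rot: [0.06, 0.923, -0.379, -0.027]
ft_force: [0.2, 0.5, 0.5]
grip_width: 0.2
grip_force: 0.0
time: 13.88
tool_pos: [530.5, 224.5, 184.1]
tool_rot: [0.06, 0.923, -0.378, -0.025]
ft_force: [0.6, -0.9, -1.0]
grip_width: -0.2
grip_force: 0.0
t 13.88 box frame tcp [-124.7   11.5  184.1] grip -0.2
[[-0.    -0.713  0.701]
 [-1.    -0.001 -0.001]
 [ 0.002 -0.702 -0.713]]
F box [ 0.78  0.67 -0.95] q [-0.93  0.85  0.29  1.43  0.3   1.48  0.66]
```

View pics/c8.png

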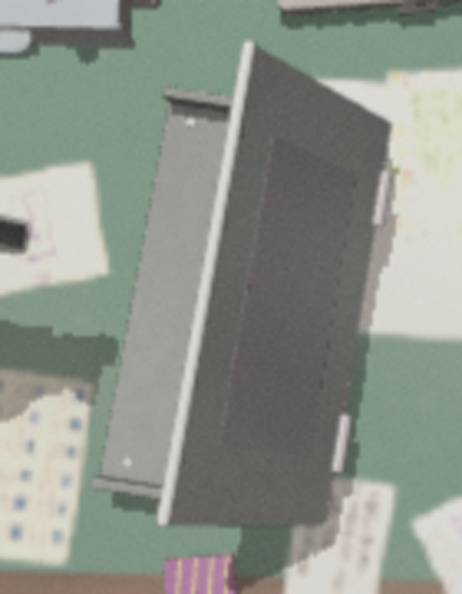

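The bead is unchanged, still at (164,522) and (250,43), and the arm is clear. I'll hand the job in.

```bash
python3 -c "
from plant import env, camrig, telemetry
print(env.sign_off())"
```

```text
the job is handed in; nothing more can be done
None
```

I raised the lid to about 60° (1.06 rad measured) and pushed the slider until the stop's tip was solid at about 10 N, below the 12 N at which the stop slips. I then backed the arm clear and handed the job in at about 14 s; no verdict came back, and the lid hid the slider and stop from the cameras afterwards.

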